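Unlock the counter lock box and hold the key turned

TASK

Take the flat-bowed key out of the wooden stand, put it through the slot in the steel plate on the white lock box and push it past the sticky pins until it is fully home, then turn it a quarter turn clockwise (seen from above), up to its stop. The lock springs back by itself, so finish with the key still gripped, fully home and held at the quarter turn, ready for me to lift the lid; do not let go. Leave the T-handled key in the stand and everything else on the counter where it is.

Things in the scene. Friction and masses are not known exactly. Their poses are not given: they have to be found in the camera images.
- latch_key: The key to use: steel, 60 g, 76 mm long, standing blade down in one of the stand's two holes (either one). Origin on its axis at the underside of its round shoulder (20 mm diameter, 6 mm thick), which rests on the stand's top; z up, x along the flat of bow and blade, y across their thickness. It fits the lock both ways round (half turn about z).
- key_bow (a point): Centre of the key's flat square bow (with a small hole), 21 mm above the key's origin. The bow is 32 mm wide in the key's x, 9 mm thick in y and 30 mm tall (6 to 36 mm above the origin); grip it across its thickness.
- key_tip (a point): The end of the key's blade, on its axis, 40 mm below the key's origin. Below the shoulder comes a round neck, 6 mm diameter and 14 mm long, then the flat blade, 12 mm wide in the key's x, 6 mm thick in y, 26 mm long, its end rounded with 3 mm radius.
- keyhole (a point): Centre of the slot's mouth in the top face of the steel plate on the lock box, 104 mm above the counter; same axes as the lock box. The slot is 14 mm long in x and 8 mm wide in y, the plate 6 mm thick and 64 mm square. With the key fully home its shoulder sits on the plate and its origin is at this point, the blade along the slot.
- lockbox: White steel box with a shut lid, fixed to the counter, 170 mm (x) by 190 mm (y) by 98 mm high, steel plate on top up to 104 mm. Origin at the centre of its underside, z up, -x is its front. The slot lies 35 mm in front (-x) of its centre, on its middle line.
- barrel (a joint): Angle of the lock barrel under the plate, rad: 0 at rest (its keyway in line with the slot), growing clockwise seen from above to a stop at 1.57. It turns only once the blade is wholly below the plate (key home). A spring turns it back: 0.03 N m at 0, 0.11 at the stop. The blade has up to 0.2 rad of play in the keyway, so the barrel lags the key by up to that.
- pins (a point): On the slot's axis 16 mm below the plate's top, at the first of two sticky spring pins; the second is 10 mm deeper. They stick 2.5 mm into the barrel's keyway (13.6 by 7.6 mm, starting 7 mm below the plate's top) from its two long sides. Each takes a firm push (5 to 20 N) and stays back as far as it is pushed, so easing back 2 mm, wiggling and pushing again gets by.
- key_stand: Fixed wooden block 150 mm (x) by 60 mm (y) by 50 mm high, origin at the centre of its underside. Two holes 15 by 9 mm right through, at x = -40 and +40 mm, each holding a key whose x axis lies along the block's x (a few degrees of play).
- t_key: The other key, to be left alone: steel, same round shoulder, round shank 7 mm, round T-bar handle 56 mm long (along the block's x) and 10 mm thick, its top 33 mm above the stand. Origin as for the first key.
- moka_pot: Aluminium moka pot, 96 mm diameter, 166 mm tall, with a black handle, on a cast iron ring on the green trivet; origin under its centre, 11 mm above the counter. Leave alone.
- canister: Stainless canister, 104 mm diameter, 152 mm tall, origin under its centre. Leave alone.
- bowl: Small white ceramic bowl, 84 mm across, 40 mm tall, origin under its centre. Leave alone.
- stick: Wooden stirring stick, 170 x 9 x 5 mm, flat on the counter between stand and lock box, origin under its centre, x along it. Leave alone.
- cup: White ceramic espresso mug, 64 mm across, 60 mm tall, origin under its centre. Leave alone.
- jar: Amber glass jar, 60 mm diameter, 100 mm tall, origin under its centre. Leave alone.
Mind the look-alikes: they are no part of the job. Leave any green or red look-alike of the latch_key alone.

How it is judged:
By the outcome, as a careful person would: the job done as asked, in the order asked, and still so for the second after the job is handed in, while the arm keeps its last pose, push and grip.
It also fails if it takes over 45 s, if anything falls off the work surface, if the arm or the gripper's body presses on something with over 40 N, if the wrist force passes 120 N, or if a joint passes its speed limit or range.

ROBOT

A 7-joint arm with a two-finger parallel gripper is mounted at the origin on the work surface. World frame = base frame: x ahead of the robot, y to its left, z up, the work surface at z = 0. Lengths are in m, angles in rad, forces in N, time in s.
With the tool pointing down it reaches from about 0.4 to 0.85 m from the base axis. Payload 4.5 kg.
Tool frame: the origin (TCP) lies where the fingers leave the gripper's body, on its centre line; the fingertips stand 64 mm ahead of it and the grasp point (between the pads) lies 45 mm ahead of it; z points along the fingers, y is the line along which they close (so a half turn about z gives the same grasp; the last joint's range is limited). The gripper opens to 88 mm and grips with 3 to 60 N. Pads are 18 mm wide; open, the fingers measure 123 mm over their backs; the gripper's body (75 mm by 187 mm) begins 45 mm behind the grasp point.
Start: joints at [1.227, 0.689, -0.195, 1.565, 0.157, 0.902, -0.215], TCP at [0.231, -0.581, 0.303] pointing down, gripper open.
Joint ranges: [-3.01, 3.01], [-0.46, 2.08], [-1.47, 1.51], [0.13, 2.56], [-1, 4.14], [0.04, 2.09], [-2.66, 2.66]. Speed limits (rad/s): [2.57, 2.57, 3.14, 3.14, 3.14, 3.14, 3.14].

INTERFACE

Orientations are given as a unit quaternion [x, y, z, w].
In Python, from plant import r gives the robot as it stands.
- The arm moves only by the tool play_rows, never from a script. Its arguments are lists of equal length, an entry for each row: "translation": the shift along the tool's x, y, z in m, a list of three; "delta_rot": the turn, a rotation vector about the tool's x, y, z in degrees, a list of three; "grip": the opening, from -1 (shut) to 1 (fully open). In form: {"translation": [[x, y, z], ...], "delta_rot": [[rx, ry, rz], ...], "grip": [grip, ...]}. A call has 1 to 20 rows; each row shifts and turns the commanded pose from where the row before left it, along the tool's axes as they then stand; what a row does not reach is not made up. A row lasts 1/8 s, in which the tool goes at most 62.5 mm and 10.7 degrees, less where a joint would pass 70% of its speed; a pose out of reach is approached as far as the arm can. A call with a gripper value outside its range is refused whole. The fingers move at their own pace and stop on an object; "squeeze" is the grip in N (left out, the last holds). Time passes only in rows, so rows that do not move let the fingers close. It gives the time, the measured TCP pose, the force, the opening and the grip force at its end, in the units of the state.
- r.get_state(): the state, without advancing time (a new reading comes with each control period).
- r.snapshot(name): name is "scene" or "side" or "wrist"; returns the picture (384x512x3 uint8, blue, green, red); there is no depth.
- r.get_calibration(name): a dict with "intrinsics" (3x3 intrinsics, pixels), "k1" (the pictures are not rectified: a ray, as slopes to the right and down, at radius r is drawn at 1 + k1 r^2 times it, then the intrinsics apply), "eye" and "rotation" of the camera in the world. Camera axes: x right, y up, looking along -z (the intrinsics and any distortion apply to the point x, -y, -z); pixel columns grow to the right and rows downward; lengths in m; the calibration is good to about 2 mm. A picture is of the moment at which its call begins: read the wrist's pose just before it. get_calibration takes no time and is no camera call; for the wrist camera it gives the pose at the moment of the call.
- r.finish_job(): hands the job in; it is judged then, once.
Trained networks look in the newest picture that a camera, given by its name, has taken for a name from the list of things; names that differ only in an ending like _2 or _b are one class to them, and where a whole thing is asked for, a point or a joint stands for the part that bears it (a point fixed in the world has none). Each returns a list of dicts, best first, with "confidence" (0 to 1); they miss things now and then, are a little off and sometimes report something else, mostly with a low value. They report only what shows in the picture. A call takes as long as a camera call. They do not tell look-alikes from the thing itself.
- r.look_for(camera, target): "point" ([x, y, z] in m, in world coordinates, good to about 4 mm: the middle of the surface that is visible of it).
- r.silhouettes(camera, target): "pixels" (384x512 bool, what is visible of it).
The state is a dict: "clock": time; "q": joint angles; "qd": joint speeds; "joint_torque": joint torques, N m; "tool_pos": TCP position; "eef_rot": TCP orientation; "contact_force": force on the tool from outside, world axes, zero at the start; "moment": the same for the moment, N m; "opening": opening from 0.0 (shut) to 1.0 (fully open); "finger_force": force on a finger pad.
Only numpy, scipy, OpenCV 4.12 (cv2) and the standard library are available. Lean on these libraries where they do the work, as an engineer would, in place of code of your own. Each camera call takes 0.05 s, during which the arm holds its last target. There are 200 camera calls.

## Working session

There is one attempt and no reset: what is moved stays moved. The work goes in short steps, Python scripts to look and compute and a tool call to move; the robot and the scene stay as the last step left them, time stands still between calls to the robot, and variables do not carry over. Pictures are saved under pics/ and viewed, at most 10 in all, crops included, and the job is handed in when it is done.

Besides the shell and the picture viewer there is one more tool, called after "Call:" as name(argument=value, ...) on one line, values as JSON. play_rows: Moves the arm, as the interface text tells. Its arguments: {"type":"object","properties":{"translation":{"type":"array","items":{"type":"array","items":{"type":"number"}}},"delta_rot":{"type":"array","items":{"type":"array","items":{"type":"number"}}},"grip":{"type":"array","items":{"type":"number"}},"squeeze":{"type":"number"}},"required":["translation","delta_rot","grip"]}

```bash
mkdir -p pics; ls; cat > h.py <<'E'
import numpy as np, cv2
from plant import r
from scipy.spatial.transform import Rotation as R
def ray(c,uv):
    K=np.array(c["intrinsics"]);k=c["k1"];p=np.array([(uv[0]-K[0,2])/K[0,0],(uv[1]-K[1,2])/K[1,1]])
    u=p.copy()
    for _ in range(20): u=p/(1+k*(u@u))
    d=rot(c)@np.array([u[0],-u[1],-1]); return np.array(c["eye"]),d
def rot(c):
    m=np.array(c["rotation"]); return m if m.shape==(3,3) else R.from_quat(m).as_matrix()
def onz(c,uv,z):
    e,d=ray(c,uv); return e+d*(z-e[2])/d[2]
def proj(c,P):
    q=rot(c).T@(np.array(P)-np.array(c["eye"])); u=np.array([q[0],-q[1]])/-q[2]
    u=u*(1+c["k1"]*(u@u)); K=np.array(c["intrinsics"]); return K[:2,:2]@u+K[:2,2]
E
python3 - <<'E'
from h import *
s=r.get_state();print(s)
for n in ("scene","side"):
    im=r.snapshot(n);cv2.imwrite(f"pics/{n}0.png",im);c=r.get_calibration(n);print(n,c)
    for t in ("latch_key","key_bow","lockbox","keyhole","key_stand","t_key","canister","moka_pot","bowl","cup","jar","stick"):
        print(t,[(np.round(d["point"],3).tolist(),round(d["confidence"],2),proj(c,d["point"]).round().tolist()) for d in r.look_for(n,t)[:4]])
E
```

```text
pics
{'clock': 0.0, 'q': array([ 1.22679986,  0.69000867, -0.19451957,  1.5663275 ,  0.15731951,
        0.90247399, -0.21508976]), 'qd': array([-0.0008719 ,  0.00124494, -0.00097506, -0.00184458, -0.00034568,
       -0.00121515,  0.00152141]), 'joint_torque': array([ 1.87274111e-06, -5.27558041e+01, -1.26709800e+00, -1.53426343e+01,
       -5.27419941e-02,  6.64226536e-03,  1.53229444e-04]), 'tool_pos': array([ 0.23032232, -0.58047213,  0.30189906]), 'eef_rot': array([ 9.82201072e-01,  1.87830303e-01, -2.38145832e-04, -8.80075603e-04]), 'contact_force': array([-0.19357818, -0.11751797, -0.01446826]), 'moment': array([0.04158281, 0.04908815, 0.00833654]), 'finger_force': 0.0, 'opening': 0.9978044125456631}
scene {'intrinsics': array([[393.02400857,   0.        , 249.57179202],
       [  0.        , 393.02400857, 187.93986149],
       [  0.        ,   0.        ,   1.        ]]), 'k1': -0.027733712171485462, 'eye': array([ 1.09049102, -0.90607793,  0.71489875]), 'rotation': array([0.46963237, 0.12498524, 0.22359434, 0.84488443])}
latch_key [([0.539, 0.133, 0.058], 0.52, [260.0, 170.0]
[... 1600 characters left out ...]
71.0]), ([0.475, 0.142, 0.058], 0.47, [245.0, 262.0])]
lockbox [([0.567, -0.108, 0.094], 0.75, [273.0, 187.0])]
keyhole [([0.566, -0.106, 0.091], 0.72, [273.0, 188.0])]
key_stand [([0.484, 0.266, 0.052], 0.82, [205.0, 296.0])]
t_key [([0.462, 0.262, 0.079], 0.7, [214.0, 289.0])]
canister [([0.7, 0.326, 0.107], 0.65, [105.0, 249.0])]
moka_pot [([0.767, 0.076, 0.107], 0.63, [167.0, 188.0]), ([0.567, -0.106, 0.092], 0.16, [272.0, 187.0])]
bowl [([0.715, 0.163, 0.026], 0.79, [160.0, 238.0])]
cup [([0.478, -0.416, 0.044], 0.87, [351.0, 168.0]), ([0.568, -0.108, 0.097], 0.42, [273.0, 185.0])]
jar [([0.662, -0.375, 0.071], 0.68, [293.0, 148.0])]
stick [([0.423, 0.086, 0.008], 0.56, [278.0, 274.0])]
```

```bash
python3 - <<'E'
import cv2
a=cv2.imread("pics/scene0.png")[100:250,180:380];b=cv2.imread("pics/side0.png")[150:340,120:330]
a=cv2.resize(a,(400,300),interpolation=3);b=cv2.resize(b,(400,362),interpolation=3)
import numpy as np
o=np.zeros((362,800,3),np.uint8);o[:300,:400]=a;o[:,400:]=b;cv2.imwrite("pics/c1.png",o)
E
```

```text
(no output)
```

View pics/side0.png

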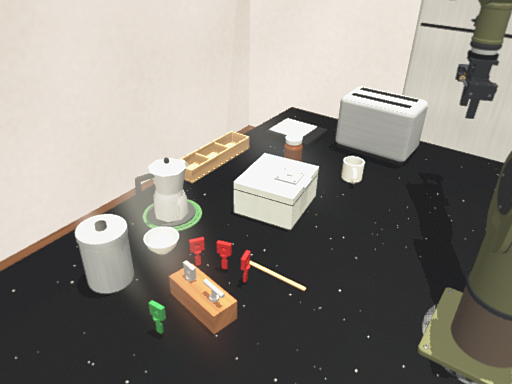

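View pics/c1.png

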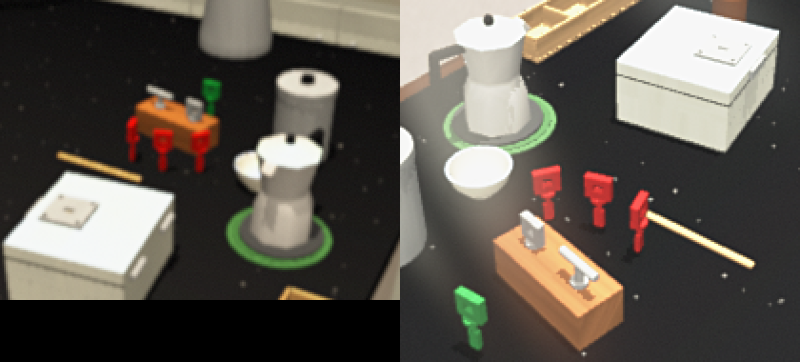

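The steel keys in the side picture are at (189,271), with a flat square bow, and (213,290), with a T-bar. The red look-alikes at (197,250), (224,255) and (245,265) and the green one at (157,315) stand outside the stand. The one meant is the steel flat bow at (189,271): it is in the stand and matches the crop. Next I look at the lock with the wrist camera, on the way to the stand.

```bash
cat >> h.py <<'E'
def st():
    s=r.get_state();m=R.from_quat(s["eef_rot"]).as_matrix()
    print("t",round(s["clock"],2),"q",np.round(s["q"],2).tolist(),"tcp",np.round(s["tool_pos"],4).tolist(),"yaw",round(np.degrees(np.arctan2(m[1,0],m[0,0])),2),"zax",m[:,2].round(4).tolist(),"F",np.round(s["contact_force"],1).tolist(),"M",np.round(s["moment"],2).tolist(),"op",round(s["opening"],3),"ff",round(s["finger_force"],1))
    return s,m
def go(p,yaw):
    s,m=st();a=np.radians(yaw)
    T=np.array([[np.cos(a),np.sin(a),0],[np.sin(a),-np.cos(a),0],[0,0,-1]])
    print("tool shift mm",(m.T@(np.array(p)-s["tool_pos"])*1000).round(1).tolist(),"rotvec deg",np.degrees(R.from_matrix(m.T@T).as_rotvec()).round(2).tolist())
E
python3 - <<'E'
from h import *
s,m=st(); c=r.get_calibration("wrist")
print(c["intrinsics"][0][0],c["k1"],"cam in tool",m.T@(np.array(c["eye"])-s["tool_pos"]),"look dir in tool",m.T@(-rot(c)[:,2]),"right",m.T@rot(c)[:,0])
c=r.get_calibration("side")
print("slot guess",onz(c,(290,176),.104))
go([.50,-.18,.30],0)
E
```

```text
t 1.3 q [1.23, 0.69, -0.19, 1.57, 0.16, 0.9, -0.22] tcp [0.2306, -0.5809, 0.3027] yaw 21.65 zax [0.0, -0.0001, -1.0] F [-0.4, -0.5, 0.4] M [-0.02, -0.05, 0.02] op 1.0 ff 0.0
286.95931051471536 -0.04004512822205552 cam in tool [ 0.08395687 -0.00072288 -0.08290804] look dir in tool [-0.32340458 -0.00143199  0.9462597 ] right [-1.95905540e-04  9.99998935e-01  1.44635624e-03]
slot guess [ 0.55123442 -0.16781457  0.104     ]
t 1.3 q [1.23, 0.69, -0.19, 1.57, 0.16, 0.9, -0.22] tcp [0.2306, -0.5809, 0.3027] yaw 21.65 zax [0.0, -0.0001, -1.0] F [-0.4, -0.5, 0.4] M [-0.02, -0.05, 0.02] op 1.0 ff 0.0
tool shift mm [398.3, -273.3, 2.7] rotvec deg [0.01, -0.0, 21.65]
```

Call:
play_rows(translation=[[0.0345, -0.0203, 0], [0.0345, -0.0203, 0], [0.0345, -0.0203, 0], [0.0345, -0.0203, 0], [0.0345, -0.0203, 0], [0.0345, -0.0203, 0], [0.0345, -0.0203, 0], [0.0345, -0.0203, 0], [0.0345, -0.0203, 0], [0.0345, -0.0203, 0], [0.0345, -0.0203, 0], [0.0345, -0.0203, 0], [0.0345, -0.0203, 0], [0, 0, 0], [0, 0, 0]], delta_rot=[[0, 0, 0], [0, 0, 0], [0, 0, 0], [0, 0, 0], [0, 0, 0], [0, 0, 0], [0, 0, 0], [0, 0, 0], [0, 0, 0], [0, 0, 0], [0, 0, 0], [0, 0, 0], [0, 0, 0], [0, 0, 0], [0, 0, 0]], grip=[1, 1, 1, 1, 1, 1, 1, 1, 1, 1, 1, 1, 1, 1, 1])

```text
clock: 3.18
tool_pos: [0.5496, -0.1709, 0.3027]
eef_rot: [0.982, 0.188, -0.0, 0.0]
contact_force: [-0.3, -1.2, -0.5]
opening: 0.998
finger_force: 0.0
```

```bash
python3 - <<'E'
from h import *
st();c=r.get_calibration("wrist");im=r.snapshot("wrist")
cv2.imwrite("pics/w1.png",im);np.save("cw1.npy",c,allow_pickle=True)
for t in("keyhole","lockbox"):print([(np.round(d["point"],4).tolist(),d["confidence"]) for d in r.look_for("wrist",t)])
for z in(.104,):print(proj(c,[.551,-.168,z]))
go([.545,.24,.28],-13)
E
```

```text
t 3.17 q [0.3, 0.62, -0.14, 1.72, 0.11, 0.81, -1.08] tcp [0.5496, -0.1709, 0.3027] yaw 21.62 zax [-0.0007, -0.0009, -1.0] F [-0.3, -1.2, -0.5] M [-0.02, -0.01, 0.04] op 0.998 ff 0.0
[([0.6005, -0.1625, 0.1013], 0.88)]
[([0.6051, -0.161, 0.0962], 0.57)]
[256.55366226 179.81617029]
t 3.33 q [0.31, 0.62, -0.14, 1.72, 0.11, 0.81, -1.08] tcp [0.5493, -0.1717, 0.3028] yaw 21.51 zax [-0.0006, -0.0009, -1.0] F [-0.1, 0.3, 0.3] M [-0.01, 0.03, -0.01] op 1.003 ff 0.0
tool shift mm [147.0, -384.6, 22.4] rotvec deg [0.05, 0.04, 34.51]
```

View pics/w1.png

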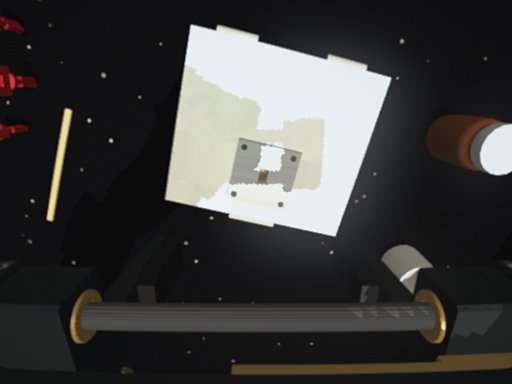

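The wrist picture shows the box with hinges at the back (top) and the latch in front. The plate's screws are at (244,147), (293,159), (234,194) and (281,204), and the dark slot is at about (263,176).

```bash
python3 - <<'E'
from h import *
c=np.load("cw1.npy",allow_pickle=True).item()
im=cv2.imread("pics/w1.png")
cv2.imwrite("pics/c2.png",cv2.resize(im[130:215,220:310],None,fx=6.5,fy=6.5,interpolation=cv2.INTER_CUBIC))
S=[onz(c,p,.104)[:2] for p in((244,147),(293,159),(281,204),(234,194))]
print(np.round(S,4).tolist(),np.mean(S,0))
C=[onz(c,p,.098)[:2] for p in((191,25),(390,77),(335,236),(165,200))]
print(np.round(C,4).tolist(),np.mean(C,0))
f=lambda a,b:np.degrees(np.arctan2(*(np.array(b)-a)[::-1]))
print("x-dir screws",f(S[3],S[0]),f(S[2],S[1]),"ydir-90",f(S[1],S[0])-90,f(S[2],S[3])-90)
print("box x",f(C[3],C[0]),f(C[2],C[1]),f(C[1],C[0])-90,f(C[2],C[3])-90)
print(onz(c,(263,176),.104), [np.linalg.norm(np.subtract(C[i],C[i-1])) for i in range(4)])
E
```

```text
[[0.5777, -0.1442], [0.5845, -0.1938], [0.5359, -0.2016], [0.5281, -0.1519]] [ 0.55654712 -0.17286596]
[[0.6619, -0.0612], [0.6896, -0.2484], [0.5209, -0.2743], [0.4923, -0.0856]] [ 0.59117352 -0.16737018]
x-dir screws 8.793248206520019 9.030462833781069 ydir-90 7.791287982878828 8.870218229088124
box x 8.188381259849091 8.71840446103815 8.43025731832023 8.623281226916532
[ 0.55716401 -0.17260639  0.104     ] [np.float64(0.17127841798841675), np.float64(0.18924407560454964), np.float64(0.17063617541683498), np.float64(0.19082635951098662)]
```

View pics/c2.png

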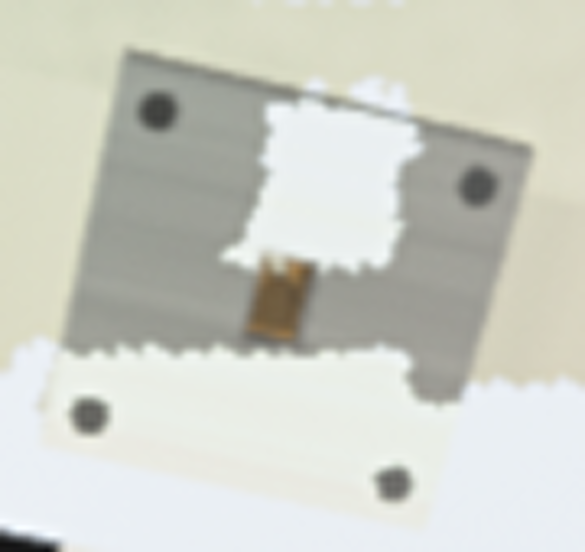

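Call:
play_rows(translation=[[0.0098, -0.0256, 0], [0.0098, -0.0256, 0], [0.0098, -0.0256, 0], [0.0098, -0.0256, 0], [0.0098, -0.0256, 0], [0.0098, -0.0256, 0], [0.0098, -0.0256, 0], [0.0098, -0.0256, 0], [0.0098, -0.0256, 0], [0.0098, -0.0256, 0], [0.0098, -0.0256, 0], [0.0098, -0.0256, 0], [0.0098, -0.0256, 0], [0.0098, -0.0256, 0], [0.0098, -0.0256, 0], [0, 0, 0.01], [0, 0, 0.01], [0, 0, 0], [0, 0, 0], [0, 0, 0]], delta_rot=[[0, 0, 0], [0, 0, 0], [0, 0, 0], [0, 0, 0], [0, 0, 0], [0, 0, 0], [0, 0, 0], [0, 0, 0], [0, 0, 0], [0, 0, 0], [0, 0, 0], [0, 0, 0], [0, 0, 0], [0, 0, 0], [0, 0, 0], [0, 0, 9], [0, 0, 9], [0, 0, 9], [0, 0, 7.5], [0, 0, 0]], grip=[1, 1, 1, 1, 1, 1, 1, 1, 1, 1, 1, 1, 1, 1, 1, 1, 1, 1, 1, 1])

```text
clock: 5.82
tool_pos: [0.5453, 0.24, 0.2827]
eef_rot: [0.994, -0.112, 0.0, 0.0]
contact_force: [0.4, 0.1, -0.1]
opening: 1.001
finger_force: 0.0
```

```bash
python3 - <<'E'
from h import *
st();c=r.get_calibration("wrist");im=r.snapshot("wrist")
cv2.imwrite("pics/w2.png",im);np.save("cw2.npy",c,allow_pickle=True)
for t in("key_bow","t_key","key_stand"):print(t,[(np.round(d["point"],4).tolist(),round(d["confidence"],2),proj(c,d["point"]).round().tolist()) for d in r.look_for("wrist",t)])
E
```

```text
t 5.83 q [-0.54, 0.67, 0.09, 1.69, -0.08, 0.78, -2.22] tcp [0.5453, 0.24, 0.2827] yaw -12.86 zax [0.0002, -0.0009, -1.0] F [0.4, 0.1, -0.1] M [0.1, -0.02, -0.01] op 1.001 ff 0.0
key_bow [([0.4812, 0.1433, 0.0664], 0.97, [354.0, 212.0]), ([0.5992, 0.1632, 0.0756], 0.84, [322.0, 111.0]), ([0.5454, 0.2405, 0.0832], 0.82, [258.0, 182.0]), ([0.5413, 0.1335, 0.0718], 0.7, [358.0, 160.0]), ([0.5302, 0.3448, 0.0646], 0.59, [171.0, 209.0])]
t_key [([0.4708, 0.2593, 0.079], 0.59, [256.0, 246.0])]
key_stand [([0.5175, 0.2484, 0.0506], 0.81, [256.0, 197.0]), ([0.6984, 0.3033, 0.1341], 0.67, [126.0, 22.0])]
```

View pics/w2.png

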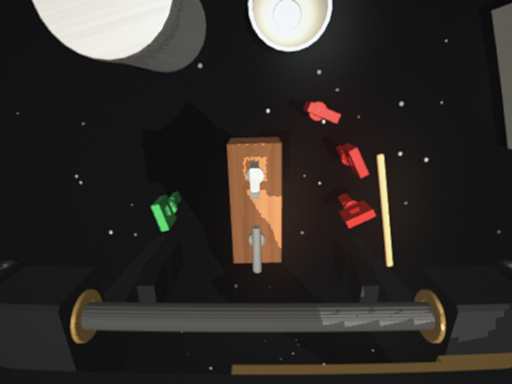

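The stand is at columns 228–282 and rows 138–263. The flat-bowed steel key is at (255,178) and the T key at (257,248). The slot is at (0.5566, -0.1727) with yaw 8.5°; the screws and the box outline agree on it. Joint 7 needs room for the clockwise turn, so I grasp with the tool turned half round.

Call:
play_rows(translation=[[0, 0, 0.003], [0, 0, 0.003], [0, 0, 0.003], [0, 0, 0.003], [0, 0, 0.003], [0, 0, 0.003], [0, 0, 0.003], [0, 0, 0.003], [0, 0, 0.003], [0, 0, 0.003], [0, 0, 0.003], [0, 0, 0.003], [0, 0, 0.003], [0, 0, 0.003], [0, 0, 0.003], [0, 0, 0.003], [0, 0, 0.003], [0, 0, 0.003], [0, 0, 0], [0, 0, 0]], delta_rot=[[0, 0, -10], [0, 0, -10], [0, 0, -10], [0, 0, -10], [0, 0, -10], [0, 0, -10], [0, 0, -10], [0, 0, -10], [0, 0, -10], [0, 0, -10], [0, 0, -10], [0, 0, -10], [0, 0, -10], [0, 0, -10], [0, 0, -10], [0, 0, -10], [0, 0, -10], [0, 0, -10], [0, 0, 0], [0, 0, 0]], grip=[1, 1, 1, 1, 1, 1, 1, 1, 1, 1, 1, 1, 1, 1, 1, 1, 1, 1, 1, 1])

```text
clock: 8.52
tool_pos: [0.5453, 0.2408, 0.2288]
eef_rot: [0.113, 0.994, 0.0, 0.0]
contact_force: [1.1, 0.2, 0.6]
opening: 0.999
finger_force: 0.0
```

```bash
python3 - <<'E'
from h import *
st();c=r.get_calibration("wrist");im=r.snapshot("wrist")
cv2.imwrite("pics/w3.png",im);np.save("cw3.npy",c,allow_pickle=True)
for t in("key_bow",):print(t,[(np.round(d["point"],4).tolist(),round(d["confidence"],2),proj(c,d["point"]).round().tolist()) for d in r.look_for("wrist",t)])
p=proj(c,[.545,.241,.086]).astype(int);x0,y0=p[0]-60,max(p[1]-45,0);print(x0,y0)
cv2.imwrite("pics/c3.png",cv2.resize(im[y0:y0+95,x0:x0+120],None,fx=6,fy=6,interpolation=cv2.INTER_CUBIC))
E
```

```text
t 8.53 q [-0.07, 0.85, -0.77, 1.71, 0.73, 0.9, 0.18] tcp [0.5453, 0.2408, 0.2288] yaw 166.98 zax [0.0003, 0.0, -1.0] F [1.1, 0.2, 0.6] M [0.02, -0.16, -0.01] op 0.999 ff 0.0
key_bow [([0.5393, 0.1348, 0.062], 0.97, [146.0, 212.0]), ([0.5969, 0.1659, 0.0572], 0.95, [197.0, 255.0]), ([0.5448, 0.2447, 0.0834], 0.74, [261.0, 200.0]), ([0.5288, 0.3466, 0.069], 0.67, [373.0, 152.0]), ([0.4796, 0.1439, 0.0804], 0.57, [124.0, 152.0])]
197 157
```

View pics/c3.png

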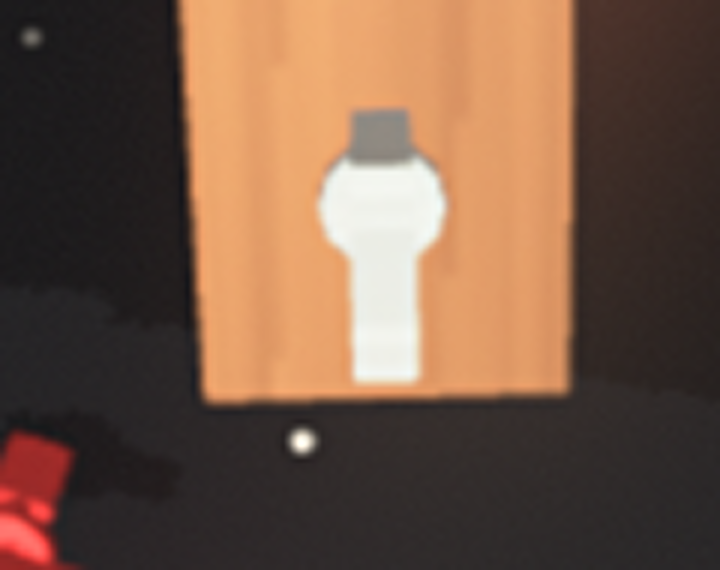

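The crop shows the flat bow from above. Its top face runs from crop (349,163) to (419,382) and the shoulder disc is at (383,207). It is the steel key in the stand.

```bash
python3 - <<'E'
from h import *
c=np.load("cw3.npy",allow_pickle=True).item()
px=lambda x,y:(197+(x+.5)/6-.5,157+(y+.5)/6-.5)
T=[onz(c,px(*p),.086)[:2] for p in((349,163),(415,163),(419,382),(354,382))]
print(np.round(T,4).tolist(),np.mean(T,0),[np.linalg.norm(T[i]-T[i-1]) for i in range(4)])
d=(T[2]+T[3])-(T[0]+T[1]);print("yaw",np.degrees(np.arctan2(d[1],d[0])))
L,Rr=[onz(c,px(*p),.056)[:2] for p in((318,207),(447,207))];print("disc",(L+Rr)/2,np.linalg.norm(L-Rr))
E=[onz(c,px(*p),.05)[:2] for p in((180,20),(203,402),(575,20),(570,395))]
for a,b in((0,1),(2,3),):d=E[b]-E[a];print("stand yaw",np.degrees(np.arctan2(d[1],d[0])))
d=E[1]-E[3];print(np.degrees(np.arctan2(d[1],d[0])),np.linalg.norm(d))
E
```

```text
[[0.5284, 0.2428], [0.5304, 0.2516], [0.5625, 0.2451], [0.5604, 0.236]] [0.54542841 0.24385024] [np.float64(0.03276011977431927), np.float64(0.009040768345397776), np.float64(0.03276950656745452), np.float64(0.009307120431661455)]
yaw -11.735654272592473
disc [0.54539344 0.2439194 ] 0.020193558703796737
stand yaw -11.641817394433692
stand yaw -11.53911565814541
-101.88054601312807 0.06117736681731188
```

```bash
python3 - <<'E'
from h import *
go([.5454,.2439,.124],168.3)
E
```

```text
t 8.62 q [-0.07, 0.85, -0.77, 1.71, 0.73, 0.9, 0.19] tcp [0.5452, 0.2409, 0.229] yaw 167.05 zax [0.0006, -0.0001, -1.0] F [-0.3, -0.5, -0.4] M [0.08, -0.1, -0.05] op 1.003 ff 0.0
tool shift mm [0.5, 2.9, 105.0] rotvec deg [-0.0, 0.03, -1.25]
```

Call:
play_rows(translation=[[0.0005, 0.003, 0.005], [0, 0, 0.02], [0, 0, 0.02], [0, 0, 0.02], [0, 0, 0.02], [0, 0, 0.015], [0, 0, 0.005], [0, 0, 0], [0, 0, 0], [0, 0, 0], [0, 0, 0], [0, 0, 0], [0, 0, 0], [0, 0, 0]], delta_rot=[[0, 0, -1.2], [0, 0, 0], [0, 0, 0], [0, 0, 0], [0, 0, 0], [0, 0, 0], [0, 0, 0], [0, 0, 0], [0, 0, 0], [0, 0, 0], [0, 0, 0], [0, 0, 0], [0, 0, 0], [0, 0, 0]], grip=[1, 1, 1, 1, 1, 1, 1, 1, -1, -1, -1, -1, -1, -1], squeeze=55)

```text
clock: 10.38
tool_pos: [0.5453, 0.244, 0.1237]
eef_rot: [0.101, 0.995, -0.0, 0.0]
contact_force: [-0.2, -0.1, -0.5]
opening: 0.342
finger_force: 0.0
```

```bash
python3 - <<'E'
from h import *
st()
E
```

```text
t 10.38 q [-0.13, 0.99, -0.67, 1.76, 0.89, 0.73, 0.08] tcp [0.5453, 0.244, 0.1237] yaw 168.35 zax [0.0001, -0.0, -1.0] F [-0.2, -0.1, -0.5] M [0.05, -0.14, -0.04] op 0.342 ff 0.0
```

Still closing. I let it close, then lift 5 cm (the blade clears the stand after 40 mm).

Call:
play_rows(translation=[[0, 0, 0], [0, 0, 0], [0, 0, 0], [0, 0, 0], [0, 0, 0], [0, 0, 0], [0, 0, -0.005], [0, 0, -0.01], [0, 0, -0.015], [0, 0, -0.02], [0, 0, -0.02], [0, 0, -0.02], [0, 0, -0.01], [0, 0, 0], [0, 0, 0]], delta_rot=[[0, 0, 0], [0, 0, 0], [0, 0, 0], [0, 0, 0], [0, 0, 0], [0, 0, 0], [0, 0, 0], [0, 0, 0], [0, 0, 0], [0, 0, 0], [0, 0, 0], [0, 0, 0], [0, 0, 0], [0, 0, 0], [0, 0, 0]], grip=[-1, -1, -1, -1, -1, -1, -1, -1, -1, -1, -1, -1, -1, -1, -1])

```text
clock: 12.25
tool_pos: [0.545, 0.2436, 0.2231]
eef_rot: [0.102, 0.995, -0.001, -0.0]
contact_force: [-0.7, -0.2, -0.8]
opening: 0.095
finger_force: 55.0
```

```bash
python3 - <<'E'
from h import *
st();c=r.get_calibration("wrist");im=r.snapshot("wrist")
b=r.snapshot("side");p=proj(r.get_calibration("side"),[.545,.244,.14]).astype(int)
b=b[p[1]-50:p[1]+50,p[0]-50:p[0]+50]
o=np.zeros((384,800,3),np.uint8);o[:300,:400]=cv2.resize(im,(400,300));o[:384,400:784]=cv2.resize(b,(384,384),interpolation=2);cv2.imwrite("pics/c4.png",o)
go([.5566,-.1727,.235],188.5)
E
```

```text
t 12.25 q [-0.08, 0.86, -0.77, 1.71, 0.75, 0.9, 0.2] tcp [0.545, 0.2436, 0.2231] yaw 168.34 zax [-0.001, -0.0009, -1.0] F [-0.7, -0.2, -0.8] M [0.06, -0.18, 0.01] op 0.095 ff 55.0
t 12.35 q [-0.08, 0.86, -0.77, 1.71, 0.75, 0.9, 0.2] tcp [0.5449, 0.2437, 0.2229] yaw 168.35 zax [-0.0013, -0.0009, -1.0] F [-0.0, 0.8, -0.4] M [0.03, -0.14, -0.0] op 0.097 ff 55.0
tool shift mm [-95.5, -405.4, -11.7] rotvec deg [-0.06, -0.07, -20.15]
```

View pics/c4.png

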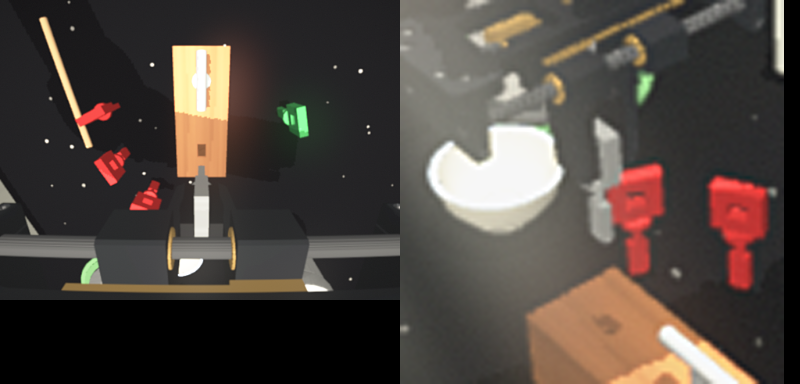

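The key is held upright between the pads and its hole is empty. The T key is still in place.

Call:
play_rows(translation=[[0, 0, -0.013], [0, 0, -0.014], [-0.0081, -0.0262, 0], [-0.0081, -0.0262, 0], [-0.0081, -0.0262, 0], [-0.0081, -0.0262, 0], [-0.0081, -0.0262, 0], [-0.0081, -0.0262, 0], [-0.0081, -0.0262, 0], [-0.0081, -0.0262, 0], [-0.0081, -0.0262, 0], [-0.0081, -0.0262, 0], [-0.0081, -0.0262, 0], [-0.0081, -0.0262, 0], [-0.0081, -0.0262, 0], [-0.0081, -0.0262, 0], [-0.0081, -0.0262, 0], [0, 0, 0], [0, 0, 0], [0, 0, 0]], delta_rot=[[0, 0, 0], [0, 0, 0], [0, 0, 0], [0, 0, 0], [0, 0, 0], [0, 0, 0], [0, 0, 0], [0, 0, 0], [0, 0, 0], [0, 0, 0], [0, 0, 0], [0, 0, 0], [0, 0, 0], [0, 0, 0], [0, 0, 0], [0, 0, 0], [0, 0, -6.7], [0, 0, -6.7], [0, 0, -6.7], [0, 0, 0]], grip=[-1, -1, -1, -1, -1, -1, -1, -1, -1, -1, -1, -1, -1, -1, -1, -1, -1, -1, -1, -1])

```text
clock: 14.85
tool_pos: [0.5851, -0.1656, 0.2515]
eef_rot: [-0.073, 0.997, 0.0, 0.001]
contact_force: [0.4, 0.3, -0.1]
opening: 0.095
finger_force: 55.0
```

```bash
python3 - <<'E'
from h import *
s,m=st();c=r.get_calibration("wrist");im=r.snapshot("wrist")
cv2.imwrite("pics/w5.png",im);np.save("cw5.npy",c,allow_pickle=True);np.save("s5.npy",s,allow_pickle=True)
print(proj(c,[.5566,-.1727,.104]),proj(c,s["tool_pos"]-[0,0,.114]))
p=proj(c,[.5566,-.1727,.104]).astype(int);x0,y0=p[0]-65,p[1]-50;print(x0,y0)
cv2.imwrite("pics/c5.png",cv2.resize(im[y0:y0+100,x0:x0+130],None,fx=6,fy=6,interpolation=cv2.INTER_CUBIC))
E
```

```text
t 14.85 q [0.68, 0.88, -0.93, 1.65, 0.8, 1.04, 1.21] tcp [0.5851, -0.1656, 0.2515] yaw -171.65 zax [0.001, 0.0003, -1.0] F [0.4, 0.3, -0.1] M [0.05, -0.12, -0.03] op 0.095 ff 55.0
[253.04220826 167.33912606] [256.56208417 216.31529223]
188 117
```

View pics/c5.png

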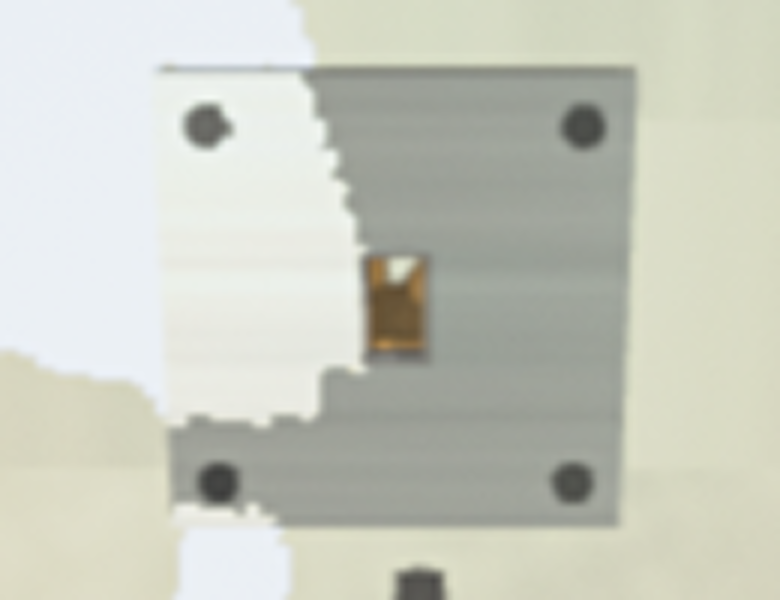

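The slot is at crop (397,308) and the blade tip enters at the bottom, at about (419,568).

```bash
python3 - <<'E'
from h import *
c=np.load("cw5.npy",allow_pickle=True).item();s=np.load("s5.npy",allow_pickle=True).item();m=R.from_quat(s["eef_rot"]).as_matrix();t=s["tool_pos"]
px=lambda x,y:(188+(x+.5)/6-.5,117+(y+.5)/6-.5)
S=[onz(c,px(*p),.104)[:2] for p in((207,125),(584,126),(573,483),(218,484))]
sc=np.mean(S,0);f=lambda a,b:np.degrees(np.arctan2(*(np.array(b)-a)[::-1]))
print("screws",sc,"slot yaw(x fwd)",f(S[0],S[3]),f(S[1],S[2]),f(S[3],S[2])-90,f(S[0],S[1])-90)
q=[onz(c,px(*p),.104)[:2] for p in((365,254),(430,254),(429,362),(366,362))];print("slot",np.mean(q,0),[np.linalg.norm(q[i]-q[i-1]) for i in range(4)])
# plate corners
q=[onz(c,px(*p),.104)[:2] for p in((156,68),(636,68),(619,525),(170,525))];print("plate",np.mean(q,0))
# key tip: nearest face edge
for nm,p in (("mid",(419,568)),("L",(396,575)),("R",(444,575))):
    e,d=ray(c,px(*p))
    for dz in(.112,.114):
        P=e+d*((t[2]-dz)-e[2])/d[2];print(nm,dz,(m.T@(P-t)*1000).round(1))
im=cv2.imread("pics/w5.png")
cv2.imwrite("pics/c6.png",cv2.resize(im[195:290,200:320],None,fx=6,fy=6,interpolation=cv2.INTER_CUBIC))
go([sc[0],sc[1],.225],188.5)
E
```

```text
screws [ 0.55736896 -0.17221203] slot yaw(x fwd) 7.854288225234977 8.294285734972728 8.482543460949287 8.166419856487337
slot [ 0.55706508 -0.17197608] [np.float64(0.015223873711405657), np.float64(0.008834305825002983), np.float64(0.015224574075927783), np.float64(0.008739671193015032)]
plate [ 0.55677558 -0.17233643]
mid 0.112 [  5.    0.6 112. ]
mid 0.114 [  4.2   0.6 114. ]
L 0.112 [  4.1  -2.2 112. ]
L 0.114 [  3.3  -2.2 114. ]
R 0.112 [  4.1   3.7 112. ]
R 0.114 [  3.3   3.7 114. ]
t 14.9 q [0.68, 0.88, -0.93, 1.65, 0.8, 1.04, 1.21] tcp [0.5851, -0.1655, 0.2514] yaw -171.69 zax [0.0009, 0.0001, -1.0] F [-0.2, -0.3, 0.0] M [0.06, -0.17, -0.03] op 0.094 ff 55.0
tool shift mm [28.4, -2.7, 26.4] rotvec deg [-0.0, 0.05, -0.19]
```

View pics/c6.png

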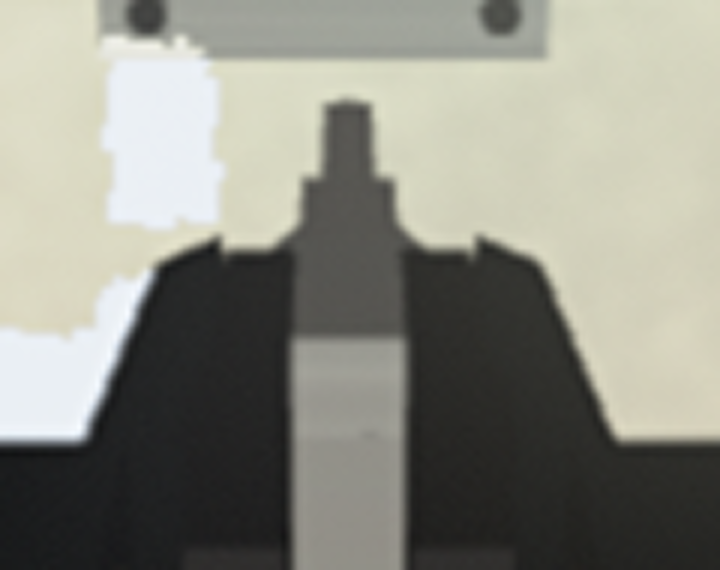

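```bash
python3 - <<'E'
from h import *
c=np.load("cw5.npy",allow_pickle=True).item();s=np.load("s5.npy",allow_pickle=True).item();m=R.from_quat(s["eef_rot"]).as_matrix();t=s["tool_pos"]
px=lambda x,y:(200+(x+.5)/6-.5,195+(y+.5)/6-.5)
for nm,p,dz in(("bowtop L",(290,337),.038),("bowtop R",(410,337),.038),("tip L",(325,105),.112),("tip R",(371,105),.112),("tip",(348,100),.112),("bladetop L",(303,180),.088),("bladetop R",(394,180),.088)):
    e,d=ray(c,px(*p));P=e+d*((t[2]-dz)-e[2])/d[2];print(nm,(m.T@(P-t)*1000).round(1))
ax=m.T@np.zeros(3)
k=np.array([.5571,-.1722,t[2]])-m@np.array([-.0008,.00065,0]);print(k);go([k[0],k[1],.222],188.3)
E
```

```text
bowtop L [15.1 -4.  38. ]
bowtop R [15.1  5.6 38. ]
tip L [  4.4  -2.1 112. ]
tip R [  4.4   3.6 112. ]
tip [  5.    0.7 112. ]
bladetop L [ 5.5 -4.2 88. ]
bladetop R [ 5.5  5.7 88. ]
[ 0.55640293 -0.17295934  0.25153127]
t 14.9 q [0.68, 0.88, -0.93, 1.65, 0.8, 1.04, 1.21] tcp [0.5851, -0.1655, 0.2514] yaw -171.69 zax [0.0009, 0.0001, -1.0] F [-0.2, -0.3, 0.0] M [0.06, -0.17, -0.03] op 0.094 ff 55.0
tool shift mm [29.5, -3.3, 29.4] rotvec deg [-0.0, 0.05, 0.01]
```

Call:
play_rows(translation=[[0.01, -0.0011, 0], [0.01, -0.0011, 0.008], [0.0095, -0.0011, 0.01], [0, 0, 0.009], [0, 0, 0.0025], [0, 0, 0], [0, 0, 0.0025], [0, 0, 0.0025], [0, 0, 0.002], [0, 0, 0]], delta_rot=[[0, 0, 0], [0, 0, 0], [0, 0, 0], [0, 0, 0], [0, 0, 0], [0, 0, 0], [0, 0, 0], [0, 0, 0], [0, 0, 0], [0, 0, 0]], grip=[-1, -1, -1, -1, -1, -1, -1, -1, -1, -1])

```text
clock: 16.15
tool_pos: [0.5561, -0.173, 0.2141]
eef_rot: [-0.074, 0.997, -0.0, -0.0]
contact_force: [0.1, 0.2, -0.8]
opening: 0.1
finger_force: 55.0
```

```bash
python3 - <<'E'
from h import *
go([.5564,-.1730,.2],188.4)
E
```

```text
t 16.15 q [0.71, 0.9, -0.9, 1.76, 0.87, 0.94, 1.15] tcp [0.5561, -0.173, 0.2141] yaw -171.55 zax [-0.0002, -0.0, -1.0] F [0.1, 0.2, -0.8] M [0.06, -0.15, 0.05] op 0.1 ff 55.0
tool shift mm [-0.3, 0.0, 14.1] rotvec deg [0.0, -0.01, 0.05]
```

The blade has entered the slot with no contact force. I carry on down.

Call:
play_rows(translation=[[0, 0, 0.003], [0, 0, 0.003], [0, 0, 0.003], [0, 0, 0.002], [0, 0, 0.002], [0, 0, 0.002], [0, 0, 0]], delta_rot=[[0, 0, 0], [0, 0, 0], [0, 0, 0], [0, 0, 0], [0, 0, 0], [0, 0, 0], [0, 0, 0]], grip=[-1, -1, -1, -1, -1, -1, -1])

```text
clock: 17.02
tool_pos: [0.5566, -0.1736, 0.1997]
eef_rot: [-0.073, 0.997, -0.001, 0.001]
contact_force: [0.0, -1.9, 2.8]
opening: 0.094
finger_force: 55.0
```

```bash
python3 - <<'E'
from h import *
go([.5564,-.1730,.178],188.4)
E
```

```text
t 17.02 q [0.7, 0.92, -0.89, 1.77, 0.89, 0.91, 1.13] tcp [0.5566, -0.1736, 0.1997] yaw -171.58 zax [0.0012, -0.0013, -1.0] F [0.0, -1.9, 2.8] M [-0.52, -0.25, -0.02] op 0.094 ff 55.0
tool shift mm [0.1, 0.7, 21.7] rotvec deg [-0.08, 0.06, 0.02]
```

Call:
play_rows(translation=[[0, 0, 0.002], [0, 0, 0.002], [0, 0, 0.002], [0, 0, 0.002], [0, 0, 0]], delta_rot=[[0, 0, 0], [0, 0, 0], [0, 0, 0], [0, 0, 0], [0, 0, 0]], grip=[-1, -1, -1, -1, -1])

```text
clock: 17.65
tool_pos: [0.5568, -0.1729, 0.1918]
eef_rot: [-0.074, 0.997, -0.0, 0.001]
contact_force: [1.1, -1.7, 5.5]
opening: 0.098
finger_force: 55.0
```

```bash
python3 - <<'E'
from h import *
go([.5564,-.1730,.178],188.4)
E
```

```text
t 17.65 q [0.7, 0.93, -0.88, 1.77, 0.9, 0.9, 1.12] tcp [0.5568, -0.1729, 0.1918] yaw -171.56 zax [0.0019, -0.0, -1.0] F [1.1, -1.7, 5.5] M [-0.29, -0.4, -0.04] op 0.098 ff 55.0
tool shift mm [0.5, 0.0, 13.8] rotvec deg [-0.02, 0.11, 0.04]
```

Call:
play_rows(translation=[[0, 0, 0.002], [0, 0, 0.002], [0, 0, 0.002], [0, 0, 0.002], [0, 0, 0.002], [0, 0, 0.002], [0, 0, 0]], delta_rot=[[0, 0, 0], [0, 0, 0], [0, 0, 0], [0, 0, 0], [0, 0, 0], [0, 0, 0], [0, 0, 0]], grip=[-1, -1, -1, -1, -1, -1, -1])

```text
clock: 18.52
tool_pos: [0.5568, -0.1726, 0.1791]
eef_rot: [-0.074, 0.997, 0.001, 0.001]
contact_force: [2.3, -1.2, -0.0]
opening: 0.096
finger_force: 55.0
```

```bash
python3 - <<'E'
from h import *
go([.5564,-.1730,.178],188.4)
E
```

```text
t 18.52 q [0.69, 0.94, -0.86, 1.78, 0.92, 0.88, 1.11] tcp [0.5568, -0.1726, 0.1791] yaw -171.54 zax [0.0015, 0.0012, -1.0] F [2.3, -1.2, -0.0] M [-0.03, -0.74, 0.05] op 0.096 ff 55.0
tool shift mm [0.4, -0.4, 1.1] rotvec deg [0.05, 0.09, 0.06]
```

Call:
play_rows(translation=[[0, 0, 0.001], [0, 0, 0.001], [0, 0, 0.001], [0, 0, 0]], delta_rot=[[0, 0, 0], [0, 0, 0], [0, 0, 0], [0, 0, 0]], grip=[-1, -1, -1, -1])

```text
clock: 19.02
tool_pos: [0.5567, -0.1725, 0.1776]
eef_rot: [-0.074, 0.997, -0.0, 0.001]
contact_force: [-0.5, -0.3, 11.9]
opening: 0.095
finger_force: 55.0
```

```bash
python3 - <<'E'
from h import *
go([.5564,-.1730,.178],188.4)
E
```

```text
t 19.02 q [0.69, 0.95, -0.86, 1.78, 0.93, 0.88, 1.1] tcp [0.5567, -0.1725, 0.1776] yaw -171.54 zax [0.0017, 0.0001, -1.0] F [-0.5, -0.3, 11.9] M [-0.06, -0.04, 0.0] op 0.095 ff 55.0
tool shift mm [0.4, -0.5, -0.4] rotvec deg [-0.01, 0.1, 0.06]
```

Fully home: the TCP is at 0.1776 m against an expected 0.1777 m, with 12 N down. I start the clockwise turn.

Call:
play_rows(translation=[[0, 0, 0], [0, 0, 0], [0, 0, 0], [0, 0, 0], [0, 0, 0], [0, 0, 0], [0, 0, 0]], delta_rot=[[0, 0, 5], [0, 0, 7], [0, 0, 7], [0, 0, 7], [0, 0, 7], [0, 0, 7], [0, 0, 0]], grip=[-1, -1, -1, -1, -1, -1, -1])

```text
clock: 19.9
tool_pos: [0.5571, -0.1724, 0.1776]
eef_rot: [0.272, 0.962, 0.0, 0.001]
contact_force: [0.2, -1.0, 9.9]
opening: 0.096
finger_force: 55.0
```

```bash
python3 - <<'E'
from h import *
go([.5566,-.1727,.178],98.4)
E
```

```text
t 19.9 q [0.61, 0.89, -0.7, 1.78, 0.81, 0.77, 0.5] tcp [0.5571, -0.1724, 0.1776] yaw 148.42 zax [0.0026, -0.0001, -1.0] F [0.2, -1.0, 9.9] M [-0.08, -0.21, -0.0] op 0.096 ff 55.0
tool shift mm [0.3, -0.5, -0.4] rotvec deg [0.12, 0.09, 50.02]
```

Call:
play_rows(translation=[[0, 0, 0], [0, 0, 0], [0, 0, 0], [0, 0, 0], [0, 0, 0], [0, 0, 0], [0, 0, 0], [0, 0, 0]], delta_rot=[[0, 0, 7], [0, 0, 7], [0, 0, 7], [0, 0, 7], [0, 0, 7], [0, 0, 7], [0, 0, 7], [0, 0, 0]], grip=[-1, -1, -1, -1, -1, -1, -1, -1])

```text
clock: 20.9
tool_pos: [0.5577, -0.1723, 0.1776]
eef_rot: [0.647, 0.763, 0.001, 0.001]
contact_force: [1.1, 0.4, 9.4]
opening: 0.101
finger_force: 55.0
```

```bash
python3 - <<'E'
from h import *
go([.5566,-.1727,.178],98.4)
print(np.mean([r.get_state()["moment"][2] for _ in range(5)]))
E
```

```text
t 20.9 q [0.5, 0.84, -0.48, 1.79, 0.6, 0.66, -0.17] tcp [0.5577, -0.1723, 0.1776] yaw 99.44 zax [0.0039, 0.0001, -1.0] F [1.1, 0.4, 9.4] M [-0.0, -0.38, 0.05] op 0.101 ff 55.0
tool shift mm [-0.3, -1.1, -0.4] rotvec deg [0.22, 0.03, 1.04]
0.052946435299898856
```

Call:
play_rows(translation=[[0, 0, 0], [0, 0, 0], [0, 0, 0], [0, 0, 0]], delta_rot=[[0, 0, 4], [0, 0, 4], [0, 0, 0], [0, 0, 0]], grip=[-1, -1, -1, -1])

```text
clock: 21.4
tool_pos: [0.5578, -0.1723, 0.1776]
eef_rot: [0.698, 0.716, 0.002, 0.001]
contact_force: [2.9, -1.1, 10.0]
opening: 0.101
finger_force: 55.0
```

```bash
python3 - <<'E'
from h import *
st()
E
```

```text
t 21.4 q [0.48, 0.84, -0.45, 1.79, 0.57, 0.64, -0.28] tcp [0.5578, -0.1723, 0.1776] yaw 91.49 zax [0.0042, 0.0005, -1.0] F [2.9, -1.1, 10.0] M [-0.04, -0.42, 0.06] op 0.101 ff 55.0
```

Call:
play_rows(translation=[[0, 0, 0], [0, 0, 0], [0, 0, 0], [0, 0, 0]], delta_rot=[[0, 0, 3], [0, 0, 2], [0, 0, 0], [0, 0, 0]], grip=[-1, -1, -1, -1])

```text
clock: 21.9
tool_pos: [0.5579, -0.1723, 0.1776]
eef_rot: [0.728, 0.685, 0.002, 0.001]
contact_force: [0.8, -0.5, 9.4]
opening: 0.101
finger_force: 55.0
```

```bash
python3 - <<'E'
from h import *
st()
E
```

```text
t 21.9 q [0.46, 0.83, -0.42, 1.79, 0.54, 0.63, -0.34] tcp [0.5579, -0.1723, 0.1776] yaw 86.51 zax [0.0044, 0.0004, -1.0] F [0.8, -0.5, 9.4] M [-0.1, -0.44, 0.2] op 0.101 ff 55.0
```

Call:
play_rows(translation=[[0, 0, 0], [0, 0, 0], [0, 0, 0], [0, 0, 0]], delta_rot=[[0, 0, 1.5], [0, 0, 1.5], [0, 0, 0], [0, 0, 0]], grip=[-1, -1, -1, -1])

```text
clock: 22.4
tool_pos: [0.5579, -0.1723, 0.1776]
eef_rot: [0.746, 0.666, 0.002, 0.001]
contact_force: [2.1, -0.6, 9.6]
opening: 0.096
finger_force: 55.0
```

```bash
python3 - <<'E'
from h import *
st();c=r.get_calibration("wrist");im=r.snapshot("wrist")
cv2.imwrite("pics/w7.png",im[60:330,100:420].repeat(2,0).repeat(2,1))
st()
E
```

```text
t 22.4 q [0.46, 0.83, -0.41, 1.79, 0.53, 0.62, -0.38] tcp [0.5579, -0.1723, 0.1776] yaw 83.55 zax [0.0045, 0.0002, -1.0] F [2.1, -0.6, 9.6] M [-0.08, -0.46, 0.3] op 0.096 ff 55.0
t 22.45 q [0.46, 0.83, -0.41, 1.79, 0.53, 0.62, -0.38] tcp [0.5579, -0.1724, 0.1776] yaw 83.54 zax [0.0045, 0.0002, -1.0] F [2.4, -0.6, 9.2] M [-0.09, -0.43, 0.33] op 0.103 ff 55.0
```

View pics/w7.png

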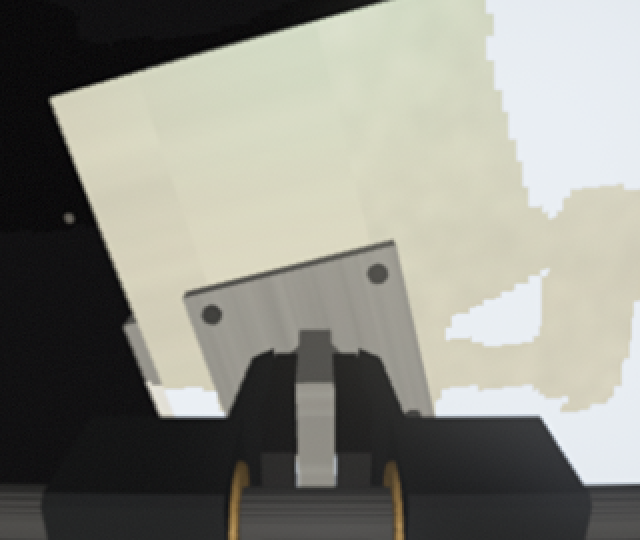

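The key is still gripped, with its shoulder on the plate. The TCP has turned about 105°, and the moment of 0.3 N m is well over the spring's 0.11, so the barrel is against its stop. Handing in.

```bash
python3 -c "
from plant import r
print(r.finish_job())"
```

```text
the job is handed in; nothing more can be done
None
```

The flat-bowed key is fully home in the lock and turned clockwise to the barrel's stop, still gripped and held there; I handed the job in at about 22.5 s, but the hand-in returned no verdict.

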